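Clear the diamond polisher's bench into its trays

ROBOT

A 7-joint arm with a two-finger parallel gripper is mounted at the origin on the work surface. World frame = base frame: x ahead of the robot, y to its left, z up, the work surface at z = 0. Lengths are in m, angles in rad, forces in N, time in s.
With the tool pointing down it reaches from about 0.4 to 0.875 m from the base axis. Payload 19.3 kg.
Tool frame: the origin (TCP) lies midway between the tips of the shut fingers; the grasp point (between the pads) lies 19 mm behind it; z points along the fingers, y is the line along which they close (so a half turn about z gives the same grasp; the last joint's range is limited). The gripper opens to 85 mm and grips with 20 to 120 N. Pads are 22 mm wide; open, the fingers measure 114 mm over their backs; the gripper's body (76 mm by 85 mm) begins 54 mm behind the grasp point. The pads swing forward as they close: fully open they stand 13 mm farther back than shut.
Start: joints at [1.206, 0.521, -0.036, 1.599, 0.021, 1.021, -0.113], TCP at [0.182, -0.598, 0.231] pointing down, gripper open.
Joint ranges: [-2.91, 2.91], [-0.3, 2.13], [-1.5, 1.42], [0.17, 2.43], [-1.26, 4.41], [0.16, 1.93], [-2.52, 2.52]. Speed limits (rad/s): [1.89, 1.89, 2.39, 2.39, 3.01, 3.01, 3.01].

INTERFACE

Orientations are given as [roll, pitch, yaw] about the fixed x, y, z axes, in that order (R = Rz(yaw) Ry(pitch) Rx(roll)).
In Python, from workcell import * gives the robot as it stands. The module is installed in compiled form; this text tells all that it offers.
- The arm moves only by the tool play_rows, never from a script. Its argument "deltas" is a list of rows, each a list of 7 numbers: the shift along the tool's x, y, z in units of 500 mm (1.0 is 500 mm), then the turn, a rotation vector about the tool's x, y, z in units of 120 degrees (1.0 is 120 degrees), then the closure, from 0 (fully open) to 1 (shut). A call has 1 to 10 rows; each row is the pose to reach, as a shift and turn from the pose commanded when the call began, along the tool's axes at that moment; what a row does not reach only later rows make up. A row lasts 1/10 s, in which the tool goes at most 50 mm and 8.59 degrees, less where a joint would pass 70% of its speed; a pose out of reach is approached as far as the arm can. A call with a number of a shift or a turn outside -1 to 1 is refused whole. A call with a gripper value outside its range is refused whole. The fingers move at their own pace and stop on an object; "newtons" is the grip in N (left out, the last holds). Time passes only in rows, so rows that repeat a pose let the fingers close. It gives the time, the measured TCP pose, the force, the opening and the grip force at its end, in the units of the state.
- observe(): the state, without advancing time (a new reading comes with each control period).
- grab_frame(name): name is "scene" or "side" or "wrist"; returns the picture (400x640x3 uint8, red, green, blue); there is no depth.
- get_calibration(name): a dict with "fovy" (degrees; the focal length in pixels is half the picture's height over the tangent of half this angle, whatever the lens; pixels are square), "cx", "cy" (the principal point, pixels), "xyz" and "rotation" of the camera in the world. Camera axes: x right, y down, z forward; pixel columns grow to the right and rows downward; lengths in m; the calibration is good to about 2 mm. A picture is of the moment at which its call begins: read the wrist's pose just before it. get_calibration takes no time and is no camera call; for the wrist camera it gives the pose at the moment of the call.
- job_done(): hands the job in; it is judged then, once.
The state is a dict: "clock": time; "qpos": joint angles; "qd": joint speeds; "joint_efforts": joint torques, N m; "position": TCP position; "tool_rot": TCP orientation; "force": force on the tool from outside, world axes, zero at the start; "moment": the same for the moment, N m; "grip_width": finger opening in m; "finger_force": force on a finger pad.
Only numpy, scipy, OpenCV 4.12 (cv2) and the standard library are available. Lean on these libraries where they do the work, as an engineer would, in place of code of your own. Each camera call takes 0.05 s, during which the arm holds its last target. There are 200 camera calls.

TASK

Tidy the polishing bench: put both brass dops in the tray with the green floor, both dark grey dressing stones in the yellow tray, and the black loupe in the tray with the blue floor. Set each one down on the tray's floor, the same way up as you found it and not on top of another or on a wall, rather than letting it drop from more than a couple of centimetres. Do not shift the pot of pins or the brass-and-steel polishing tang, and leave everything released and at rest.

Things in the scene. Friction and masses are not known exactly. Their poses are not given: they have to be found in the camera images.
- dop_a: First brass dop, a turned holder standing upright: a cylinder 32 mm across from the underside to 34 mm up, tapering above it to 16 mm across at 42 mm, then a short steel pin 7 mm across up to 52 mm; about 180 g. Origin: centre of its underside; z up along its axis. Both dops are alike.
- dop_b: Second brass dop, a turned holder standing upright: a cylinder 32 mm across from the underside to 34 mm up, tapering above it to 16 mm across at 42 mm, then a short steel pin 7 mm across up to 52 mm; about 180 g. Origin: centre of its underside; z up along its axis. Both dops are alike.
- stone_a: First dark grey dressing stone, a plain block 56 mm long (its x), 30 mm wide (its y), 28 mm high, lying flat; about 120 g. Origin: centre of its underside; z up. Both stones are alike.
- stone_b: Second dark grey dressing stone, a plain block 56 mm long (its x), 30 mm wide (its y), 28 mm high, lying flat; about 120 g. Origin: centre of its underside; z up. Both stones are alike.
- loupe: Stand loupe: an upright black cylinder 40 mm across and 36 mm high with a pale blue lens on top (top at 37.5 mm); about 70 g. Origin: centre of its underside; z up along its axis.
- green_tray: Open wooden tray with a green floor, for the brass dops. Fixed to the bench. Outside 130 mm (its x) by 170 mm (its y), walls 5 mm thick and 26 mm high above the bench, so inside 120 by 160 mm; the inner floor is 6 mm above the bench. Origin: centre of its underside; z up
- yellow_tray: Open all-yellow plastic tray, for the dressing stones. Fixed to the bench. Outside 130 mm (its x) by 170 mm (its y), walls 5 mm thick and 26 mm high above the bench, so inside 120 by 160 mm; the inner floor is 6 mm above the bench. Origin: centre of its underside; z up
- blue_tray: Open dark wooden tray with a blue floor, for the loupe. Fixed to the bench. Outside 130 mm (its x) by 170 mm (its y), walls 5 mm thick and 26 mm high above the bench, so inside 120 by 160 mm; the inner floor is 6 mm above the bench. Origin: centre of its underside; z up
- pin_pot: Bystander, loose: round black pot of steel pins, 72 mm across, 40 mm high. Origin: centre of its underside.
- tang: Bystander, loose: polishing tang, a brass crossbar (50 mm in its x, 110 mm in its y, top at 44 mm, on feet with screw heads up to 50 mm) and a steel arm along its +x ending 123 mm from the origin in a black post up to 85 mm. Origin: on the bench below the middle of the brass bar.
There are look-alikes about, which are no part of the job. Leave any pink or red look-alike of the stone_b alone.

How it is judged:
At the end, for the whole second after the job is handed in: Dops in the green-floored tray, stones in the yellow, loupe in the blue-floored: each underside's centre within 50 mm (tray x) and 70 mm (tray y) of the tray's middle and 2 to 10 mm above the bench (on the floor), tilted under 0.15 rad, at rest (under 0.02 m/s and 0.2 rad/s) (x of dop_a in the frame of green_tray between -0.05 and 0.05 m and y of dop_a in the frame of green_tray between -0.07 and 0.07 m and z of dop_a in the frame of green_tray between 0.002 and 0.01 m and angle between each of dop_a, dop_b, stone_a, stone_b, loupe's own z axis and vertical below 0.15 rad and linear speed of each of dop_a, dop_b, stone_a, stone_b, loupe below 0.02 m/s and angular speed of each of dop_a, dop_b, stone_a, stone_b, loupe below 0.2 rad/s and x of dop_b in the frame of green_tray between -0.05 and 0.05 m and y of dop_b in the frame of green_tray between -0.07 and 0.07 m and z of dop_b in the frame of green_tray between 0.002 and 0.01 m and x of stone_a in the frame of yellow_tray between -0.05 and 0.05 m and y of stone_a in the frame of yellow_tray between -0.07 and 0.07 m and z of stone_a in the frame of yellow_tray between 0.002 and 0.01 m and x of stone_b in the frame of yellow_tray between -0.05 and 0.05 m and y of stone_b in the frame of yellow_tray between -0.07 and 0.07 m and z of stone_b in the frame of yellow_tray between 0.002 and 0.01 m and x of loupe in the frame of blue_tray between -0.05 and 0.05 m and y of loupe in the frame of blue_tray between -0.07 and 0.07 m and z of loupe in the frame of blue_tray between 0.002 and 0.01 m); the robot touches nothing.
It fails at once if the pot of pins is moved by more than 15 mm (distance of pin_pot from where it was at the start of the episode above 0.015 m).
It fails at once if the tang is moved by more than 15 mm (distance of tang from where it was at the start of the episode above 0.015 m).
It fails at once if a dop, stone or loupe falls free (touched by nothing) with its underside more than 35 mm above the bench ((height (world z) of dop_a above 0.035 m and contact force between dop_a and anything else below 0.01 N) or (height (world z) of dop_b above 0.035 m and contact force between dop_b and anything else below 0.01 N) or (height (world z) of stone_a above 0.035 m and contact force between stone_a and anything else below 0.01 N) or (height (world z) of stone_b above 0.035 m and contact force between stone_b and anything else below 0.01 N) or (height (world z) of loupe above 0.035 m and contact force between loupe and anything else below 0.01 N)).
It also fails if it takes over 102 s, if anything falls off the work surface, if the arm or the gripper's body presses on something with over 40 N, if the wrist force passes 120 N, or if a joint passes its speed limit or range.

## Working session

There is one attempt and no reset: what is moved stays moved. The work goes in short steps, Python scripts to look and compute and a tool call to move; the robot and the scene stay as the last step left them, time stands still between calls to the robot, and variables do not carry over. Pictures are saved under pics/ and viewed, at most 14 in all, crops included, and the job is handed in when it is done.

Besides the shell and the picture viewer there is one more tool, called after "Request:" as name(argument=value, ...) on one line, values as JSON. play_rows: Moves the arm, as the interface text tells. Its arguments: {"type":"object","properties":{"deltas":{"type":"array"},"newtons":{"type":"number"}},"required":["deltas"]}

```bash
mkdir -p pics; cat > h.py <<'E'
from workcell import *
import numpy as np, cv2
from scipy.spatial.transform import Rotation as R
def snap(n,f):
    im=grab_frame(n); cv2.imwrite(f'pics/{f}.png',im[:,:,::-1]); return im
def cal(n):
    c=get_calibration(n); f=200/np.tan(np.radians(c['fovy'])/2)
    return f,c['cx'],c['cy'],np.array(c['xyz']),np.array(c['rotation'])
def ray(c,u,v,z):
    f,cx,cy,p,r=c
    if r.shape!=(3,3): r=R.from_euler('xyz',r).as_matrix()
    d=r@np.array([(u-cx)/f,(v-cy)/f,1]); return p+d*(z-p[2])/d[2]
E
python3 - <<'E'
from h import *
o=observe(); print(o)
for n in ['scene','side','wrist']:
    print(n,get_calibration(n)); snap(n,n+'0')
E
```

```text
{'clock': 0.0, 'qpos': array([ 1.20578067,  0.52200113, -0.03632573,  1.60000139,  0.02117464,
        1.02110014, -0.11279676]), 'qd': array([-0.00034995, -0.00065629,  0.00178737, -0.00073829,  0.00253982,
       -0.00114419,  0.00066837]), 'joint_efforts': array([ 1.13448797e-03, -9.27100611e+01,  1.98091440e+00, -3.69932520e+01,
        1.79286813e-02,  8.21452006e-03, -4.76216144e-05]), 'position': array([ 0.18147473, -0.59772151,  0.23073614]), 'tool_rot': array([-3.14046815e+00,  5.98037981e-05,  2.94794130e-01]), 'force': array([ 0.72549532, -0.18405143,  0.31909502]), 'moment': array([-0.00811175,  0.00481998, -0.02447481]), 'finger_force': 0.0, 'grip_width': 0.08552280684423073}
scene {'fovy': 42.29264646867768, 'cx': 324.1038786994706, 'cy': 193.56033542860317, 'xyz': array([ 1.25261479, -0.09477009,  1.20842324]), 'rotation': array([-2.56285003,  0.00782006,  1.42334669])}
side {'fovy': 44.631842495493586, 'cx': 325.66999592811294, 'cy': 205.77143592078446, 'xyz': array([0.41111911, 1.04079339, 0.81314329]), 'rotation': array([-2.19007181e+00,  1.63505015e-03, -3.06455968e+00])}
wrist {'fovy': 65.69969176934747, 'cx': 321.0466498936702, 'cy': 198.4005659593495, 'xyz': array([ 0.25844111, -0.57229318,  0.37303174]), 'rotation': array([ 2.82266916e+00,  4.22848992e-04, -1.27558729e+00])}
```

View pics/scene0.png

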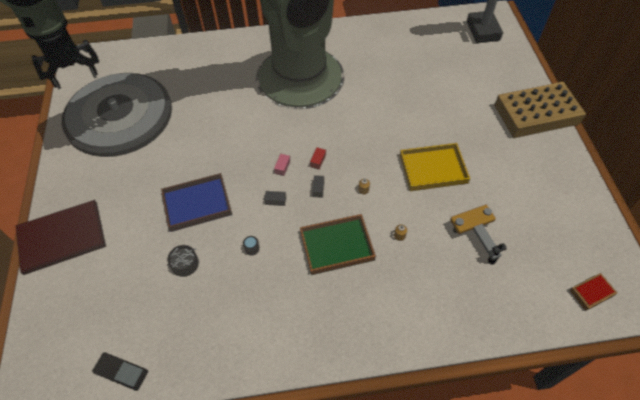

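View pics/side0.png

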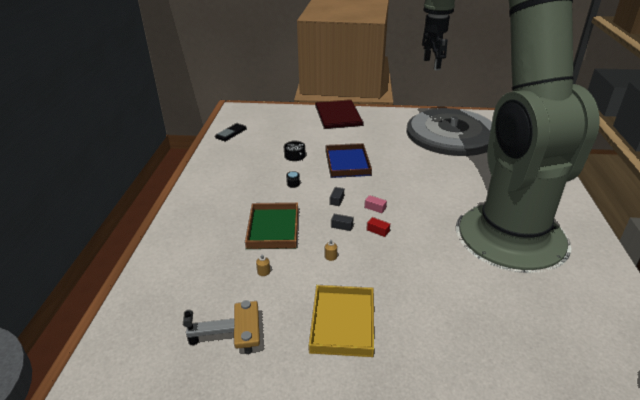

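Scene shows: grey blocks at (275,198) and (318,185). Pink (283,163) and red (318,157) blocks are decoys. Dops are at (364,185) and (401,232), the loupe at (251,244), and the trays blue (196,201), green (338,243), yellow (434,166). The pot is at (183,260) and the tang around (475,225). The two dark grey blocks fit the stones' description, so I'll confirm them in an enlarged crop.

```bash
python3 - <<'E'
from h import *
im=cv2.imread('pics/scene0.png'); cv2.imwrite('pics/crop0.png',cv2.resize(im[145:265,230:420],None,fx=4.2,fy=4.2,interpolation=cv2.INTER_CUBIC))
hsv=cv2.cvtColor(im,cv2.COLOR_BGR2HSV); c=cal('scene')
def blobs(n,lo,hi,zs,amin=60):
    m=cv2.inRange(hsv,lo,hi)
    for k in cv2.findContours(m,cv2.RETR_EXTERNAL,cv2.CHAIN_APPROX_NONE)[0]:
        a=cv2.contourArea(k)
        if a<amin: continue
        (u,v),s,_=cv2.minAreaRect(k)
        if not(100<u<520 and 130<v<300): continue
        print(n,int(u),int(v),'area',a)
        for z in zs:
            w=np.array([ray(c,*p,z)[:2] for p in k.reshape(-1,2)],np.float32)
            q=cv2.minAreaRect(w*1000); print('   z',z,np.round(q[0]),np.round(q[1]),round(q[2],1))
blobs('green',(45,80,40),(80,255,255),[.006],300)
blobs('blue',(108,80,60),(130,255,255),[.006],300)
blobs('yellow',(20,150,100),(32,255,255),[.006,.026],300)
blobs('dop',(10,90,90),(24,255,255),[.02,.034],20)
blobs('dark',(0,0,0),(179,110,95),[0,.014,.028,.0375],40)
E
```

```text
green 336 243 area 2098.0
   z 0.006 [631.  21.] [110. 155.] 5.1
blue 194 201 area 1766.0
   z 0.006 [ 444. -343.] [108. 157.] 9.6
yellow 434 164 area 1809.5
   z 0.006 [423. 339.] [132. 172.] 0.5
   z 0.026 [437. 331.] [130. 169.] 0.5
dop 401 230 area 54.0
   z 0.02 [634. 189.] [29. 37.] 73.0
   z 0.034 [641. 186.] [29. 36.] 73.0
dop 336 242 area 117.0
   z 0.02 [635.  20.] [131. 170.] 5.4
   z 0.034 [642.  18.] [130. 168.] 5.4
dop 472 218 area 531.5
   z 0.02 [620. 389.] [ 53. 111.] 12.4
   z 0.034 [628. 384.] [ 52. 110.] 12.4
dop 364 187 area 47.0
   z 0.02 [478. 123.] [28. 40.] 79.4
   z 0.034 [487. 120.] [27. 40.] 79.4
dop 434 165 area 2273.0
   z 0.02 [436. 333.] [145. 175.] 0.1
   z 0.034 [446. 328.] [143. 173.] 0.1
dark 183 260 area 709.5
   z 0 [ 618. -380.] [91. 74.] 15.1
   z 0.014 [ 625. -377.] [90. 73.] 15.1
   z 0.028 [ 633. -374.] [89. 72.] 15.1
   z 0.0375 [ 638. -372.] [89. 71.] 15.1
dark 250 245 area 228.0
   z 0 [ 600. -203.] [43. 53.] 81.3
   z 0.014 [ 608. -202.] [42. 52.] 81.3
   z 0.028 [ 615. -201.] [42. 52.] 81.3
   z 0.0375 [ 620. -200.] [41. 51.] 81.3
dark 
[... 372 characters left out ...]
a 322.5
   z 0 [623.  23.] [122. 164.] 5.7
   z 0.014 [630.  22.] [121. 162.] 5.7
   z 0.028 [637.  20.] [119. 160.] 5.7
   z 0.0375 [642.  19.] [118. 159.] 5.7
dark 274 198 area 241.0
   z 0 [ 464. -127.] [59. 43.] 76.7
   z 0.014 [ 473. -126.] [58. 43.] 76.7
   z 0.028 [ 482. -126.] [58. 42.] 76.7
   z 0.0375 [ 488. -126.] [57. 42.] 76.7
dark 317 186 area 204.5
   z 0 [442.  -4.] [32. 70.] 77.7
   z 0.014 [451.  -5.] [32. 69.] 77.7
   z 0.028 [460.  -6.] [31. 68.] 77.7
   z 0.0375 [467.  -7.] [31. 67.] 77.7
dark 194 202 area 2615.0
   z 0 [ 442. -344.] [145. 172.] 9.7
   z 0.014 [ 451. -341.] [143. 170.] 9.7
   z 0.028 [ 460. -338.] [142. 168.] 9.7
   z 0.0375 [ 467. -336.] [141. 167.] 9.7
```

View pics/crop0.png

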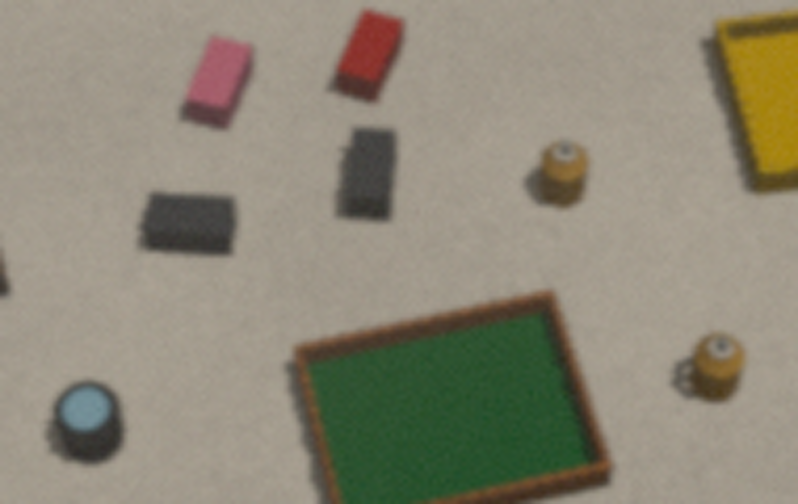

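The crop confirms two plain dark grey blocks at about (275,198) and (318,185); the pink and red ones stay. Next I'll hover over the middle for a precise wrist view.

```bash
cat >> h.py <<'E'
def go(x,y,z,yaw=None,o=None):
    o=o or observe(); r=R.from_euler('xyz',o['tool_rot'])
    d=r.inv().apply(np.array([x,y,z])-o['position'])/.5
    t=np.zeros(3)
    if yaw is not None: t=(r.inv()*R.from_euler('xyz',[np.pi,0,yaw])).as_rotvec()/np.radians(120)
    print('row',np.round(np.r_[d,t],3).tolist(),'clock',round(o['clock'],2),'dist',np.round(np.linalg.norm(d)*.5,3))
E
python3 -c "
from h import *
go(.5,0,.26,0)"
```

```text
row [0.957, -0.959, -0.057, -0.0, 0.0, 0.141] clock 0.15 dist 0.678
```

Request:
play_rows(deltas=[[0.957,-0.959,-0.057,0,0,0.141,0],[0.957,-0.959,-0.057,0,0,0.141,0],[0.957,-0.959,-0.057,0,0,0.141,0],[0.957,-0.959,-0.057,0,0,0.141,0],[0.957,-0.959,-0.057,0,0,0.141,0],[0.957,-0.959,-0.057,0,0,0.141,0],[0.957,-0.959,-0.057,0,0,0.141,0],[0.957,-0.959,-0.057,0,0,0.141,0],[0.957,-0.959,-0.057,0,0,0.141,0],[0.957,-0.959,-0.057,0,0,0.141,0]], newtons=40)

```text
clock: 1.15
position: [0.417, -0.1552, 0.2526]
tool_rot: [3.141, -0.0, -0.001]
force: [1.1, -1.3, 0.4]
grip_width: 0.0851
finger_force: 0.0
```

```bash
python3 -c "
from h import *
go(.5,0,.26,0); print(observe()['qpos'])"
```

```text
row [0.166, -0.311, -0.015, 0.0, -0.0, -0.0] clock 1.15 dist 0.176
[ 0.39041841  0.21271171 -0.19515974  2.01715117  0.05183458  0.91592192
 -1.40351295]
```

Request:
play_rows(deltas=[[0.166,-0.311,-0.015,0,0,0,0],[0.166,-0.311,-0.015,0,0,0,0],[0.166,-0.311,-0.015,0,0,0,0],[0.166,-0.311,-0.015,0,0,0,0],[0.166,-0.311,-0.015,0,0,0,0],[0.166,-0.311,-0.015,0,0,0,0],[0.166,-0.311,-0.015,0,0,0,0]])

```text
clock: 1.85
position: [0.4992, -0.0027, 0.2597]
tool_rot: [3.141, 0.0, -0.002]
force: [0.4, -0.3, 0.2]
grip_width: 0.0853
finger_force: 0.0
```

```bash
python3 -c "
from h import *
c=cal('wrist'); snap('wrist','w1'); print(observe()['position']); import pickle; pickle.dump(c,open('w1.pkl','wb'))"
```

```text
[ 0.4992405  -0.00277937  0.25977226]
```

View pics/w1.png

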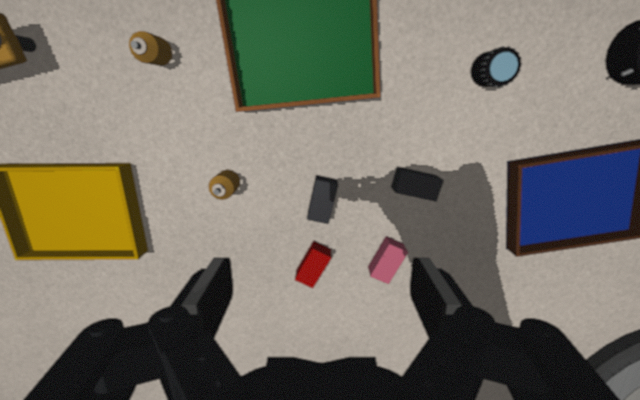

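The wrist view shows the dops (150,48) and (224,185), loupe lens (504,66), grey stones (322,199) and (417,184), decoys red (314,264) and pink (388,260), and all three trays.

```bash
python3 - <<'E'
from h import *; import pickle
c=pickle.load(open('w1.pkl','rb')); im=cv2.imread('pics/w1.png'); hsv=cv2.cvtColor(im,cv2.COLOR_BGR2HSV)
a=cv2.resize(im[160:230,300:450],None,fx=5,fy=5,interpolation=cv2.INTER_CUBIC)
a=np.clip(a.astype(float)*1.7,0,255).astype(np.uint8); cv2.imwrite('pics/crop1.png',a)
print('cam',c[3])
def rep(n,m,zs,roi,amin=80):
    x0,y0,x1,y1=roi; mm=np.zeros_like(m); mm[y0:y1,x0:x1]=m[y0:y1,x0:x1]
    for k in cv2.findContours(mm,cv2.RETR_EXTERNAL,cv2.CHAIN_APPROX_NONE)[0]:
        if cv2.contourArea(k)<amin: continue
        for z in zs:
            w=np.array([ray(c,*p,z)[:2] for p in k.reshape(-1,2)],np.float32)*1000
            q=cv2.minAreaRect(w); print(n,'z',z,np.round(q[0]),np.round(q[1]),round(q[2],1))
rep('lens',cv2.inRange(hsv,(90,60,110),(115,255,255)),[.0375],(470,30,530,100))
rep('stone1',cv2.inRange(hsv,(0,0,0),(179,255,82)),[0,.014,.028],(300,165,342,230))
rep('stone2',cv2.inRange(hsv,(0,0,0),(179,255,58)),[0,.014,.028],(385,160,450,210))
rep('dopa',cv2.inRange(hsv,(8,90,40),(30,255,255)),[.03],(195,160,250,210))
rep('dopb',cv2.inRange(hsv,(8,90,40),(30,255,255)),[.03],(120,25,180,75))
for n,p in dict(a=(216,190),b=(137,46)).items(): print('pin',n,ray(c,*p,.052)[:2].round(3))
rep('green',cv2.inRange(hsv,(45,80,30),(85,255,255)),[.006],(215,0,390,120),500)
rep('blue',cv2.inRange(hsv,(108,80,40),(130,255,255)),[.006],(500,130,640,260),500)
rep('yellow',cv2.inRange(hsv,(18,120,40),(35,255,255)),[.006,.026],(0,150,160,270),500)
E
```

```text
cam [ 0.57964984 -0.00060318  0.40189291]
lens z 0.0375 [ 610. -199.] [28. 29.] 47.4
stone1 z 0 [445.  -3.] [33. 64.] 77.4
stone1 z 0.014 [450.  -3.] [32. 62.] 77.4
stone1 z 0.028 [454.  -3.] [31. 59.] 77.4
stone2 z 0 [ 467. -129.] [66. 35.] 77.4
stone2 z 0.014 [ 471. -125.] [64. 34.] 77.4
stone2 z 0.028 [ 475. -120.] [62. 33.] 77.4
dopa z 0.03 [475. 120.] [29. 41.] 42.7
dopb z 0.03 [629. 185.] [45. 30.] 79.5
pin a [0.475 0.123]
pin b [0.628 0.187]
green z 0.006 [632.  21.] [113. 160.] 5.5
blue z 0.006 [ 447. -346.] [115. 150.] 9.8
yellow z 0.006 [427. 344.] [194. 139.] 89.9
yellow z 0.026 [435. 326.] [184. 132.] 89.9
```

View pics/crop1.png

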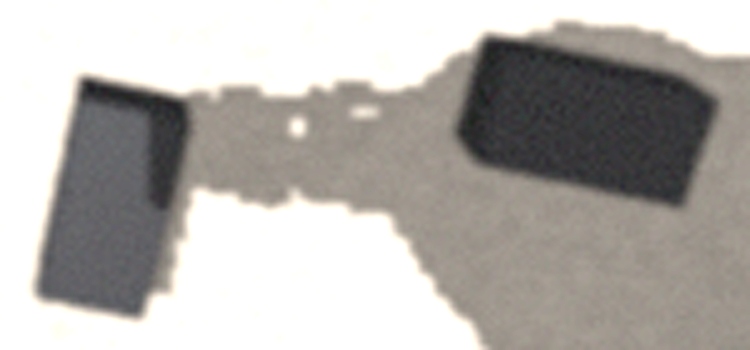

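```bash
python3 -c "
from h import *
go(.475,.122,.11,np.pi/2)"
```

```text
row [-0.049, -0.25, 0.299, 0.0, 0.0, -0.751] clock 1.9 dist 0.196
```

Request:
play_rows(deltas=[[-0.049,-0.25,0.299,0,0,-0.751,0],[-0.049,-0.25,0.299,0,0,-0.751,0],[-0.049,-0.25,0.299,0,0,-0.751,0],[-0.049,-0.25,0.299,0,0,-0.751,0],[-0.049,-0.25,0.299,0,0,-0.751,0],[-0.049,-0.25,0.299,0,0,-0.751,0],[-0.049,-0.25,0.299,0,0,-0.751,0],[-0.049,-0.25,0.299,0,0,-0.751,0],[-0.049,-0.25,0.299,0,0,-0.751,0],[-0.049,-0.25,0.299,0,0,-0.751,0]])

```text
clock: 2.9
position: [0.4753, 0.1222, 0.1104]
tool_rot: [3.141, 0.0, 1.504]
force: [-0.3, -0.1, -0.2]
grip_width: 0.0854
finger_force: 0.0
```

```bash
python3 -c "
from h import *
go(.475,.122,.003,np.pi/2)
c=cal('wrist'); snap('wrist','w2')"
```

```text
row [-0.0, -0.001, 0.215, 0.0, 0.0, -0.032] clock 2.9 dist 0.107
```

View pics/w2.png

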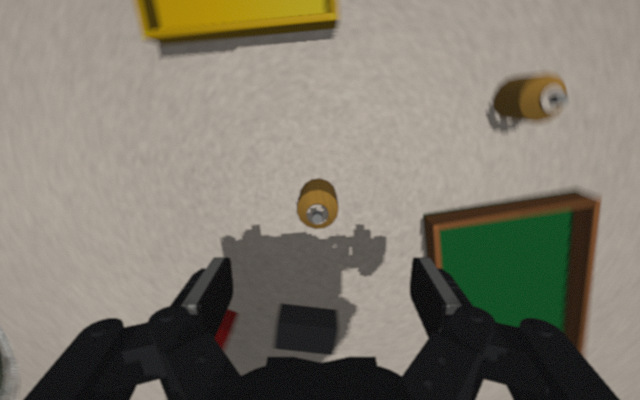

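Dop_a is laterally centred between the fingers (pin at 317,215), and dop_b's pin is at (553,98). I'll check both by ray before descending.

```bash
python3 -c "
from h import *
c=cal('wrist')
print(ray(c,317,215,.052),ray(c,553,98,.052))"
```

```text
[0.4724717  0.12651119 0.052     ] [0.62242085 0.19543603 0.052     ]
```

Request:
play_rows(deltas=[[0,-0.001,0.1,0,0,-0.032,0],[0,-0.001,0.19,0,0,-0.032,0.1],[0,-0.001,0.215,0,0,-0.032,0.1],[0,-0.001,0.215,0,0,-0.032,0.1]])

```text
clock: 3.35
position: [0.4739, 0.123, 0.0021]
tool_rot: [-3.139, 0.001, 1.565]
force: [-0.1, 0.6, 0.8]
grip_width: 0.077
finger_force: 0.0
```

Request:
play_rows(deltas=[[0.006,0,0,0,0,0,1],[0.006,0,0,0,0,0,1],[0.006,0,0,0,0,0,1],[0.006,0,0,0,0,0,1],[0.006,0,0,0,0,0,1],[0.006,0,0,0,0,0,1],[0.006,0,0,0,0,0,1],[0.006,0,0,0,0,0,1]])

```text
clock: 4.15
position: [0.4754, 0.1265, 0.0043]
tool_rot: [3.14, -0.0, 1.566]
force: [-3.8, -1.0, 18.1]
grip_width: 0.031
finger_force: 38.0
```

```bash
python3 -c "
from h import *
o=observe();print(o['position'],o['finger_force'],o['grip_width']);go(*o['position'][:2],.13,np.pi/2)"
```

```text
[0.47540465 0.12646185 0.00428261] 37.97808107425226 0.030997327097015442
row [0.0, 0.001, -0.251, 0.001, -0.0, -0.002] clock 4.15 dist 0.126
```

Request:
play_rows(deltas=[[0,0,-0.08,0,0,0,1],[0,0,-0.16,0,0,0,1],[0,0,-0.25,0,0,0,1],[-0.07,0.08,-0.25,0,0,0,1],[-0.14,0.16,-0.25,0,0,0,1],[-0.21,0.24,-0.25,0,0,0,1],[-0.287,0.321,-0.25,0,0,0,1],[-0.287,0.321,-0.2,0,0,0,1],[-0.287,0.321,-0.15,0,0,0,1],[-0.287,0.321,-0.15,0,0,0,1]])

```text
clock: 5.15
position: [0.6329, -0.0186, 0.0755]
tool_rot: [-3.137, -0.0, 1.566]
force: [-0.6, -0.4, -1.9]
grip_width: 0.0306
finger_force: 40.8
```

```bash
python3 -c "
from h import *
o=observe();print(o['position'],o['finger_force'],o['grip_width']);go(.636,-.017,.0115,np.pi/2)"
```

```text
[ 0.63287084 -0.01856457  0.07552787] 40.83942713099532 0.030624259705817915
row [0.003, 0.007, 0.128, -0.002, -0.0, -0.002] clock 5.15 dist 0.064
```

Request:
play_rows(deltas=[[0.003,0.007,0.05,0,0,0,1],[0.003,0.007,0.1,0,0,0,1],[0.003,0.007,0.12,0,0,0,1],[0.003,0.007,0.126,0,0,0,1],[0.003,0.007,0.126,0,0,0,1],[0.003,0.007,0.126,0,0,0,1]])

```text
clock: 5.75
position: [0.6387, -0.0163, 0.0163]
tool_rot: [3.14, -0.0, 1.566]
force: [-0.4, -0.4, -1.7]
grip_width: 0.0309
finger_force: 40.9
```

Request:
play_rows(deltas=[[0,0,0.006,0,0,0,1],[0,0,0.011,0,0,0,1],[0,0,0.011,0,0,0,1]])

```text
clock: 6.05
position: [0.6385, -0.0165, 0.0104]
tool_rot: [3.141, 0.0, 1.566]
force: [-3.9, -0.9, 14.5]
grip_width: 0.0308
finger_force: 42.4
```

Request:
play_rows(deltas=[[0,0,0,0,0,0,0.35],[0,0,0,0,0,0,0.35],[0,0,0,0,0,0,0.35],[0,0,-0.06,0,0,0,0.35],[0,0,-0.16,0,0,0,0.35],[0,0,-0.24,0,0,0,0.35],[0.1,-0.01,-0.24,0,0,0,0.2],[0.2,-0.02,-0.24,0,0,0,0.1],[0.3,-0.025,-0.24,0,0,0,0.1],[0.35,-0.025,-0.24,0,0,0,0.1]])

```text
clock: 7.05
position: [0.6252, 0.1638, 0.1297]
tool_rot: [3.141, -0.002, 1.57]
force: [0.6, 0.3, 0.5]
grip_width: 0.077
finger_force: 0.0
```

```bash
python3 - <<'E'
from h import *
c=cal('wrist'); im=snap('wrist','w3'); snap('scene','s3')
hsv=cv2.cvtColor(im,cv2.COLOR_RGB2HSV); m=cv2.inRange(hsv,(8,90,40),(30,255,255)); m[:,:200]=0;m[:,440:]=0
for k in cv2.findContours(m,0,2)[0]:
    if cv2.contourArea(k)>150: print(cv2.boundingRect(k),cv2.contourArea(k))
go(.626,.190,.006,np.pi/2)
E
```

```text
(319, 342, 30, 21) 428.5
(253, 243, 147, 130) 3503.0
(308, 145, 40, 41) 1197.0
row [0.052, 0.001, 0.247, -0.0, -0.001, 0.001] clock 7.15 dist 0.126
```

View pics/w3.png

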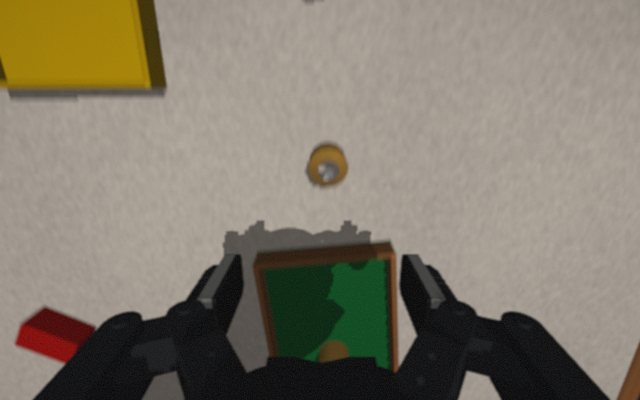

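Dop_b is straight ahead (pin at 328,172), and dop_a stands in the green tray at the bottom edge of the view.

```bash
python3 - <<'E'
from h import *
c=cal('wrist'); p=ray(c,328,172,.052); print(p, ray(c,328,165,.034)); go(p[0],p[1]-.002,.006,np.pi/2)
E
```

```text
[0.6302272  0.19436625 0.052     ] [0.63061988 0.19569931 0.034     ]
row [0.056, 0.01, 0.247, -0.0, -0.001, 0.001] clock 7.15 dist 0.127
```

Request:
play_rows(deltas=[[0.056,0.01,0.08,0,0,0,0.1],[0.056,0.01,0.16,0,0,0,0.1],[0.056,0.01,0.24,0,0,0,0.1],[0.056,0.01,0.244,0,0,0,0.1],[0.056,0.01,0.244,0,0,0,1],[0.056,0.01,0.244,0,0,0,1],[0.056,0.01,0.244,0,0,0,1],[0.056,0.01,0.244,0,0,0,1],[0.056,0.01,0.244,0,0,0,1],[0.056,0.01,0.244,0,0,0,1]])

```text
clock: 8.15
position: [0.6325, 0.1867, 0.0097]
tool_rot: [3.139, -0.0, 1.566]
force: [-2.9, -2.6, 12.0]
grip_width: 0.031
finger_force: 38.7
```

```bash
python3 - <<'E'
from h import *
o=observe();print(o['position'],o['finger_force'],o['grip_width']);go(.628,.06,.08,np.pi/2)
E
```

```text
[0.63253638 0.18670292 0.00965584] 38.65242147934623 0.03101428359205622
row [-0.253, -0.007, -0.141, 0.001, -0.0, -0.002] clock 8.15 dist 0.145
```

Request:
play_rows(deltas=[[0,0,-0.08,0,0,0,1],[0,0,-0.15,0,0,0,1],[-0.08,0,-0.2,0,0,0,1],[-0.16,0,-0.2,0,0,0,1],[-0.253,-0.007,-0.2,0,0,0,1],[-0.253,-0.007,-0.15,0,0,0,1],[-0.253,-0.007,-0.08,0,0,0,1],[-0.253,-0.007,-0.03,0,0,0,1],[-0.253,-0.007,-0.018,0,0,0,1],[-0.253,-0.007,-0.018,0,0,0,1]])

```text
clock: 9.15
position: [0.6273, 0.0601, 0.0172]
tool_rot: [-3.141, 0.0, 1.567]
force: [-0.1, 0.8, -1.5]
grip_width: 0.0307
finger_force: 40.7
```

Request:
play_rows(deltas=[[0,0,0.004,0,0,0,1],[0,0,0.008,0,0,0,1],[0,0,0.008,0,0,0,1],[0,0,0.006,0,0,0,0.35],[0,0,0.006,0,0,0,0.35],[0,0,0.006,0,0,0,0.35],[0,0,-0.06,0,0,0,0.35],[0,0,-0.16,0,0,0,0.35],[0,0,-0.25,0,0,0,0.35],[0,0,-0.25,0,0,0,0.35]])

```text
clock: 10.15
position: [0.63, 0.061, 0.1474]
tool_rot: [3.134, -0.001, 1.566]
force: [0.4, 0.5, -0.1]
grip_width: 0.0555
finger_force: 0.0
```

```bash
python3 - <<'E'
from h import *
snap('side','d4'); go(.453,-.003,.13,np.radians(167.4))
E
```

```text
row [-0.128, -0.351, 0.027, 0.002, 0.001, -0.647] clock 10.2 dist 0.187
```

Request:
play_rows(deltas=[[-0.128,-0.351,0.02,0.002,0.001,-0.647,0.3],[-0.128,-0.351,0.02,0.002,0.001,-0.647,0.3],[-0.128,-0.351,0.02,0.002,0.001,-0.647,0.3],[-0.128,-0.351,0.02,0.002,0.001,-0.647,0.3],[-0.128,-0.351,0.02,0.002,0.001,-0.647,0.3],[-0.128,-0.351,0.02,0.002,0.001,-0.647,0.3],[-0.128,-0.351,0.02,0.002,0.001,-0.647,0.3],[-0.128,-0.351,0.02,0.002,0.001,-0.647,0.3],[-0.128,-0.351,0.02,0.002,0.001,-0.647,0.3],[-0.128,-0.351,0.02,0.002,0.001,-0.647,0.3]])

```text
clock: 11.2
position: [0.4511, -0.0031, 0.1306]
tool_rot: [-3.141, -0.006, 2.924]
force: [-0.5, -0.5, -0.4]
grip_width: 0.0602
finger_force: 0.0
```

```bash
python3 - <<'E'
from h import *
c=cal('wrist'); snap('wrist','w5'); a=cv2.imread('pics/w5.png'); b=cv2.imread('pics/d4.png')
cv2.imwrite('pics/v5.png',np.vstack([a[100:400,:],cv2.resize(b[170:290,200:456],(640,300))]))
for z in (0,.028):
  for p in [(.453,-.003)]:
    f,cx,cy,t,r=c; r=R.from_euler('xyz',r).as_matrix(); q=r.T@(np.array([*p,z])-t); print(f*q[0]/q[2]+cx,f*q[1]/q[2]+cy)
go(.453,-.003,.008,np.radians(167.4))
E
```

```text
319.5063578227842 191.6653710768906
319.3142193655753 201.3717419781217
row [-0.005, 0.001, 0.245, -0.001, -0.003, -0.001] clock 11.25 dist 0.123
```

View pics/v5.png

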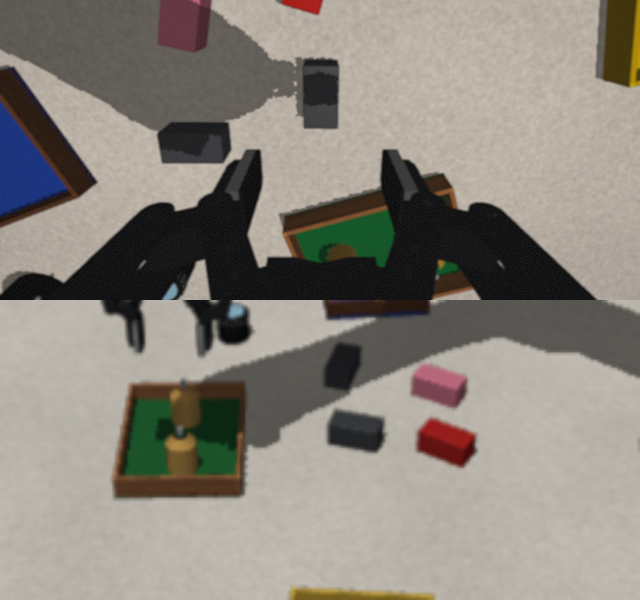

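Both dops stand in the green tray, and stone 1 at (321,196) sits where predicted and aligned with the fingers, so I'll grasp.

Request:
play_rows(deltas=[[-0.001,0.001,0.08,0,-0.003,0,0.3],[-0.001,0.001,0.16,0,-0.003,0,0.3],[-0.001,0.001,0.24,0,-0.003,0,0.3],[-0.001,0.001,0.244,0,-0.003,0,0.3],[-0.001,0.001,0.244,0,-0.003,0,1],[-0.001,0.001,0.244,0,-0.003,0,1],[-0.001,0.001,0.244,0,-0.003,0,1],[-0.001,0.001,0.244,0,-0.003,0,1],[-0.001,0.001,0.244,0,-0.003,0,1],[-0.001,0.001,0.244,0,-0.003,0,1]])

```text
clock: 12.25
position: [0.4525, -0.0028, 0.0111]
tool_rot: [-3.14, 0.005, 2.92]
force: [-2.6, 1.1, 10.2]
grip_width: 0.0291
finger_force: 40.6
```

```bash
python3 - <<'E'
from h import *
o=observe();print(o['position'],o['finger_force'],o['grip_width']);go(.433,.367,.12,np.radians(90))
E
```

```text
[ 0.45253682 -0.002765    0.01109012] 40.57147979736328 0.029050316367242368
row [0.199, 0.713, -0.22, 0.001, 0.002, 0.644] clock 12.25 dist 0.386
```

Request:
play_rows(deltas=[[0,0,-0.09,0,0,0,1],[0,0,-0.18,0,0,0,1],[0.199,0.713,-0.22,0,0,0.644,1],[0.199,0.713,-0.22,0,0,0.644,1],[0.199,0.713,-0.22,0,0,0.644,1],[0.199,0.713,-0.22,0,0,0.644,1],[0.199,0.713,-0.22,0,0,0.644,1],[0.199,0.713,-0.22,0,0,0.644,1],[0.199,0.713,-0.22,0,0,0.644,1],[0.199,0.713,-0.22,0,0,0.644,1]])

```text
clock: 13.25
position: [0.4312, 0.3713, 0.1206]
tool_rot: [3.139, -0.001, 1.75]
force: [0.2, -0.6, -1.2]
grip_width: 0.0289
finger_force: 40.8
```

```bash
python3 - <<'E'
from h import *
o=observe();print(o['position'],o['tool_rot'],o['finger_force'],o['grip_width']);go(.433,.367,.018,np.radians(90))
E
```

```text
[0.43115796 0.37128213 0.12056666] [ 3.13870604e+00 -7.21203682e-04  1.74968254e+00] 40.75700104236603 0.028917730609646038
row [-0.009, 0.002, 0.205, 0.001, -0.0, 0.085] clock 13.25 dist 0.103
```

Request:
play_rows(deltas=[[-0.009,0.002,0,0,0,0.085,1],[-0.009,0.002,0.08,0,0,0.085,1],[-0.009,0.002,0.14,0,0,0.085,1],[-0.009,0.002,0.18,0,0,0.085,1],[-0.009,0.002,0.198,0,0,0.085,1],[-0.009,0.002,0.205,0,0,0.085,1],[-0.009,0.002,0.205,0,0,0.085,1]])

```text
clock: 13.95
position: [0.4345, 0.363, 0.0176]
tool_rot: [3.139, 0.001, 1.576]
force: [0.4, -0.4, -1.6]
grip_width: 0.029
finger_force: 40.8
```

Request:
play_rows(deltas=[[0,0,0.004,0,0,0,1],[0,0,0.006,0,0,0,1],[0,0,0.006,0,0,0,1],[0,0,0.004,0,0,0,0.35],[0,0,0.004,0,0,0,0.35],[0,0,0.004,0,0,0,0.35],[0,0,-0.06,0,0,0,0.35],[0,0,-0.16,0,0,0,0.35],[0,0,-0.24,0,0,0,0.35],[0,0,-0.24,0,0,0,0.35]])

```text
clock: 14.95
position: [0.4355, 0.3647, 0.1411]
tool_rot: [3.134, -0.002, 1.576]
force: [0.4, 0.5, -0.4]
grip_width: 0.0553
finger_force: 0.0
```

```bash
python3 - <<'E'
from h import *
snap('wrist','w6'); go(.474,-.123,.13,np.radians(77.4))
E
```

```text
row [-0.974, 0.073, 0.017, 0.002, -0.0, 0.107] clock 15.0 dist 0.488
```

View pics/w6.png

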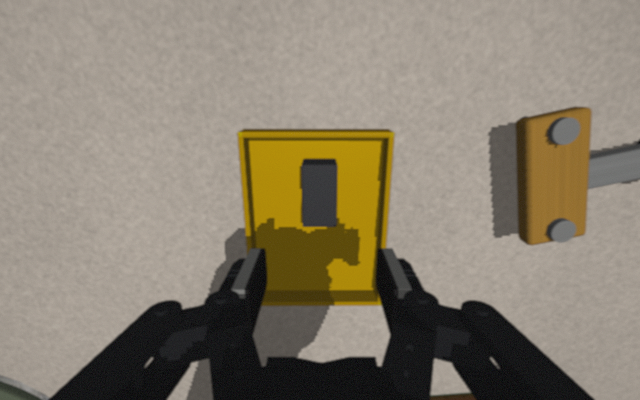

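Stone 1 lies flat in the yellow tray at (319,192) with clear space below it. Next is stone 2.

Request:
play_rows(deltas=[[-0.974,0.073,0.017,0,0,0.107,0.3],[-0.974,0.073,0.017,0,0,0.107,0.3],[-0.974,0.073,0.017,0,0,0.107,0.3],[-0.974,0.073,0.017,0,0,0.107,0.3],[-0.974,0.073,0.017,0,0,0.107,0.3],[-0.974,0.073,0.017,0,0,0.107,0.3],[-0.974,0.073,0.017,0,0,0.107,0.3],[-0.974,0.073,0.017,0,0,0.107,0.3],[-0.974,0.073,0.017,0,0,0.107,0.3],[-0.974,0.073,0.017,0,0,0.107,0.3]])

```text
clock: 16.0
position: [0.4723, -0.1271, 0.1279]
tool_rot: [3.14, 0.002, 1.35]
force: [0.0, 0.8, -0.6]
grip_width: 0.0598
finger_force: 0.0
```

Request:
play_rows(deltas=[[0,0,0,0,0,0,0.3],[0,0,0,0,0,0,0.3]])

```text
clock: 16.2
position: [0.4726, -0.1244, 0.1279]
tool_rot: [3.141, 0.001, 1.35]
force: [-0.1, 1.0, -0.2]
grip_width: 0.0597
finger_force: 0.0
```

```bash
python3 - <<'E'
from h import *
c=cal('wrist'); snap('wrist','w7')
f,cx,cy,t,r=c; r=R.from_euler('xyz',r).as_matrix(); q=r.T@(np.array([.474,-.123,.028])-t); print(f*q[0]/q[2]+cx,f*q[1]/q[2]+cy)
go(.474,-.123,.008,np.radians(77.4))
E
```

```text
322.8438538028852 199.2604169374275
row [0.002, 0.002, 0.24, 0.001, 0.001, 0.001] clock 16.25 dist 0.12
```

View pics/w7.png

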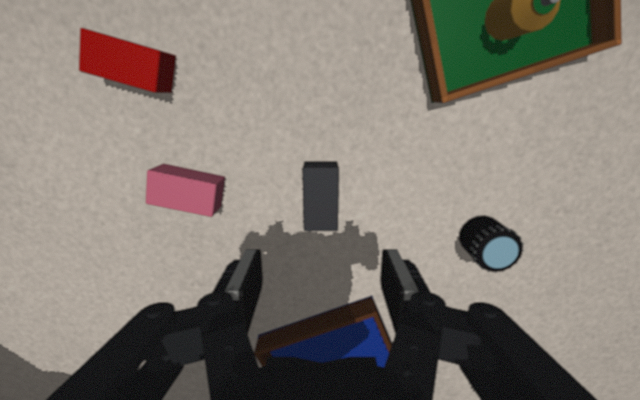

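Stone 2's top is at (321,199), predicted (323,199), and aligned. Pink (185,190) is clear of the fingers.

Request:
play_rows(deltas=[[0.002,0.002,0.08,0,0,0,0.3],[0.002,0.002,0.16,0,0,0,0.3],[0.002,0.002,0.23,0,0,0,0.3],[0.002,0.002,0.24,0,0,0,0.3],[0.002,0.002,0.24,0,0,0,1],[0.002,0.002,0.24,0,0,0,1],[0.002,0.002,0.24,0,0,0,1],[0.002,0.002,0.24,0,0,0,1],[0.002,0.002,0.24,0,0,0,1],[0.002,0.002,0.24,0,0,0,1]])

```text
clock: 17.25
position: [0.4755, -0.1235, 0.0103]
tool_rot: [3.137, 0.002, 1.352]
force: [-1.6, 2.7, 11.9]
grip_width: 0.0295
finger_force: 41.3
```

```bash
python3 - <<'E'
from h import *
o=observe();print(o['position'],o['finger_force'],o['grip_width']);go(.433,.290,.13,np.radians(90))
E
```

```text
[ 0.4754793  -0.12349386  0.01025171] 41.30176484584808 0.02953599649040666
row [0.788, -0.261, -0.242, 0.002, 0.001, -0.105] clock 17.25 dist 0.433
```

Request:
play_rows(deltas=[[0,0,-0.09,0,0,0,1],[0,0,-0.18,0,0,0,1],[0.788,-0.261,-0.242,0.002,0.001,-0.105,1],[0.788,-0.261,-0.242,0.002,0.001,-0.105,1],[0.788,-0.261,-0.242,0.002,0.001,-0.105,1],[0.788,-0.261,-0.242,0.002,0.001,-0.105,1],[0.788,-0.261,-0.242,0.002,0.001,-0.105,1],[0.788,-0.261,-0.242,0.002,0.001,-0.105,1],[0.788,-0.261,-0.242,0.002,0.001,-0.105,1],[0.788,-0.261,-0.242,0.002,0.001,-0.105,1]])

```text
clock: 18.25
position: [0.4338, 0.2755, 0.1289]
tool_rot: [-3.141, -0.001, 1.572]
force: [1.1, -1.1, -0.9]
grip_width: 0.0293
finger_force: 40.7
```

Request:
play_rows(deltas=[[0,0,0,0,0,0,1],[0,0,0,0,0,0,1]])

```text
clock: 18.45
position: [0.4337, 0.2747, 0.1283]
tool_rot: [-3.14, -0.001, 1.574]
force: [0.5, -1.3, -2.3]
grip_width: 0.0293
finger_force: 40.6
```

```bash
python3 - <<'E'
from h import *
o=observe();print(o['position'],o['finger_force'],o['grip_width']);go(.433,.290,.0163,np.radians(90))
E
```

```text
[0.43369564 0.27466434 0.12830096] 40.64450204372406 0.029282763680268675
row [0.031, -0.001, 0.224, -0.001, -0.0, 0.002] clock 18.45 dist 0.113
```

Request:
play_rows(deltas=[[0.036,-0.001,0,0,0,0,1],[0.036,-0.001,0.08,0,0,0,1],[0.036,-0.001,0.15,0,0,0,1],[0.036,-0.001,0.2,0,0,0,1],[0.036,-0.001,0.22,0,0,0,1],[0.036,-0.001,0.224,0,0,0,1],[0.036,-0.001,0.224,0,0,0,1]])

```text
clock: 19.15
position: [0.4338, 0.2907, 0.0162]
tool_rot: [-3.14, 0.0, 1.571]
force: [-0.2, 0.4, -0.9]
grip_width: 0.0291
finger_force: 41.7
```

Request:
play_rows(deltas=[[0,0,0.004,0,0,0,1],[0,0,0.005,0,0,0,1],[0,0,0.005,0,0,0,1],[0,0,0.003,0,0,0,0.35],[0,0,0.003,0,0,0,0.35],[0,0,0.003,0,0,0,0.35],[0,0,-0.06,0,0,0,0.35],[0,0,-0.16,0,0,0,0.35],[0,0,-0.26,0,0,0,0.35],[0,0,-0.26,0,0,0,0.35]])

```text
clock: 20.15
position: [0.4355, 0.2933, 0.1509]
tool_rot: [3.137, -0.005, 1.572]
force: [0.5, 0.8, -1.2]
grip_width: 0.0556
finger_force: 0.0
```

```bash
python3 - <<'E'
from h import *
go(.611,-.199,.16,np.radians(90))
E
```

```text
row [-0.985, 0.35, -0.021, 0.002, -0.002, 0.0] clock 20.15 dist 0.523
```

Request:
play_rows(deltas=[[-0.985,0.35,-0.021,0.002,-0.002,0,0.1],[-0.985,0.35,-0.021,0.002,-0.002,0,0.1],[-0.985,0.35,-0.021,0.002,-0.002,0,0.1],[-0.985,0.35,-0.021,0.002,-0.002,0,0.1],[-0.985,0.35,-0.021,0.002,-0.002,0,0.1],[-0.985,0.35,-0.021,0.002,-0.002,0,0.1],[-0.985,0.35,-0.021,0.002,-0.002,0,0.1],[-0.985,0.35,-0.021,0.002,-0.002,0,0.1],[-0.985,0.35,-0.021,0.002,-0.002,0,0.1],[-0.985,0.35,-0.021,0.002,-0.002,0,0.1]])

```text
clock: 21.15
position: [0.6017, -0.1816, 0.1549]
tool_rot: [-3.135, 0.004, 1.572]
force: [1.6, -0.1, 1.1]
grip_width: 0.0771
finger_force: 0.0
```

Request:
play_rows(deltas=[[0,0,0,0,0,0,0.1],[0,0,0,0,0,0,0.1]])

```text
clock: 21.35
position: [0.6012, -0.1802, 0.1543]
tool_rot: [-3.135, 0.003, 1.57]
force: [-0.6, 0.5, 0.4]
grip_width: 0.0768
finger_force: 0.0
```

```bash
python3 - <<'E'
from h import *
c=cal('wrist'); im=snap('wrist','w8'); snap('scene','s8')
m=cv2.inRange(cv2.cvtColor(im,cv2.COLOR_RGB2HSV),(90,60,80),(107,255,255))
for k in cv2.findContours(m,0,2)[0]:
    if cv2.contourArea(k)>200:
        (u,v),s,_=cv2.minAreaRect(k); print(u,v,s,ray(c,u,v,.0375))
go(.611,-.199,.008,np.radians(90))
E
```

```text
332.0 214.0 (30.0, 32.0) [ 0.61011236 -0.19834094  0.0375    ]
row [-0.041, 0.021, 0.294, -0.003, 0.002, 0.001] clock 21.45 dist 0.149
```

View pics/w8.png

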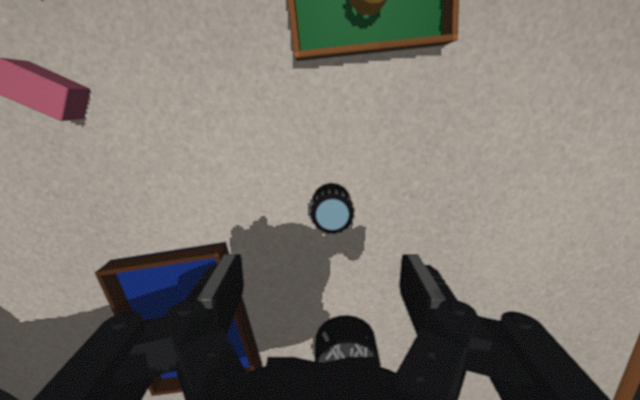

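The loupe lens is at (332,214), giving (0.610,-0.198), which matches the earlier measurement. The pot at (346,340) is well clear.

Request:
play_rows(deltas=[[-0.039,0.019,0.06,-0.003,0.002,0,0.1],[-0.039,0.019,0.14,-0.003,0.002,0,0.1],[-0.039,0.019,0.22,-0.003,0.002,0,0.1],[-0.039,0.019,0.285,-0.003,0.002,0,0.1],[-0.039,0.019,0.29,-0.003,0.002,0,0.1],[-0.039,0.019,0.29,-0.003,0.002,0,1],[-0.039,0.019,0.29,-0.003,0.002,0,1],[-0.039,0.019,0.29,-0.003,0.002,0,1],[-0.039,0.019,0.29,-0.003,0.002,0,1],[-0.039,0.019,0.29,-0.003,0.002,0,1]])

```text
clock: 22.45
position: [0.6113, -0.1992, 0.0124]
tool_rot: [3.139, 0.0, 1.572]
force: [-2.1, 2.6, 8.3]
grip_width: 0.0385
finger_force: 39.3
```

```bash
python3 - <<'E'
from h import *
o=observe();print(o['position'],o['finger_force'],o['grip_width']);go(.451,-.342,.13,np.radians(99.8))
E
```

```text
[ 0.61125742 -0.19921157  0.01235037] 39.329577684402466 0.03853979264124556
row [-0.285, -0.32, -0.236, 0.001, 0.0, -0.081] clock 22.45 dist 0.245
```

Request:
play_rows(deltas=[[0,0,-0.09,0,0,0,1],[0,0,-0.18,0,0,0,1],[-0.05,-0.1,-0.236,0,0,-0.081,1],[-0.12,-0.2,-0.236,0,0,-0.081,1],[-0.2,-0.27,-0.236,0,0,-0.081,1],[-0.285,-0.32,-0.236,0,0,-0.081,1],[-0.285,-0.32,-0.236,0,0,-0.081,1],[-0.285,-0.32,-0.18,0,0,-0.081,1],[-0.285,-0.32,-0.15,0,0,-0.081,1],[-0.285,-0.32,-0.15,0,0,-0.081,1]])

```text
clock: 23.45
position: [0.4499, -0.341, 0.0841]
tool_rot: [-3.14, -0.002, 1.743]
force: [0.5, -0.9, 0.4]
grip_width: 0.0386
finger_force: 40.6
```

```bash
python3 - <<'E'
from h import *
o=observe();print(o['position'],o['finger_force'],o['grip_width']);go(.451,-.342,.018,np.radians(99.8)); snap('wrist','w9')
E
```

```text
[ 0.44991656 -0.34103888  0.08409762] 40.646055936813354 0.03864835447047029
row [-0.002, 0.002, 0.132, -0.001, -0.001, 0.0] clock 23.45 dist 0.066
```

View pics/w9.png

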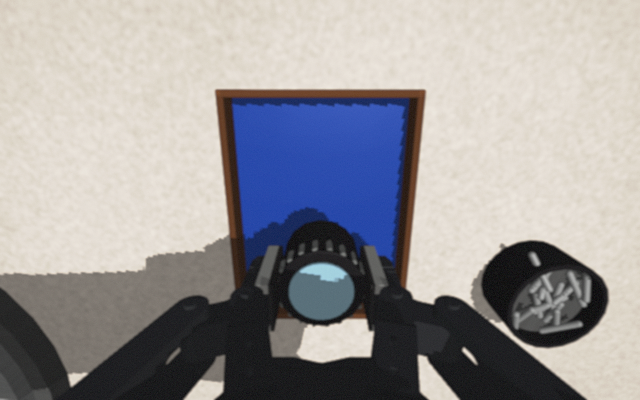

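The loupe is held upright and centred across the blue tray (tray centreline at column ~321), so I'll lower it and release.

Request:
play_rows(deltas=[[-0.002,0.002,0.06,0,0,0,1],[-0.002,0.002,0.11,0,0,0,1],[-0.002,0.002,0.13,0,0,0,1],[-0.002,0.002,0.135,0,0,0,1],[-0.002,0.002,0.135,0,0,0,1]])

```text
clock: 24.0
position: [0.4522, -0.3423, 0.0187]
tool_rot: [3.141, 0.0, 1.743]
force: [0.2, 0.0, -0.9]
grip_width: 0.0386
finger_force: 40.7
```

Request:
play_rows(deltas=[[0,0,0.004,0,0,0,1],[0,0,0.005,0,0,0,1],[0,0,0.005,0,0,0,1],[0,0,0.003,0,0,0,0.28],[0,0,0.003,0,0,0,0.28],[0,0,0.003,0,0,0,0.28],[0,0,-0.06,0,0,0,0.28],[0,0,-0.16,0,0,0,0.28],[0,0,-0.26,0,0,0,0.28],[0,0,-0.36,0,0,0,0.28]])

```text
clock: 25.0
position: [0.4513, -0.3423, 0.1996]
tool_rot: [3.141, -0.001, 1.742]
force: [-0.6, -1.2, -0.3]
grip_width: 0.0618
finger_force: 0.0
```

```bash
python3 - <<'E'
from h import *
a=snap('scene','s10'); b=snap('side','d10')
cv2.imwrite('pics/v10.png',np.vstack([cv2.resize(a[120:290,140:520],(640,286)),cv2.resize(b[130:370,150:450],(380,304)) if 0 else np.hstack([cv2.resize(b[130:370,150:450],(380,304)),np.zeros((304,260,3),np.uint8)])])[:,:,::-1])
print(observe()['force'],observe()['clock'])
E
```

```text
[ 0.80446721 -0.43365839 -0.79540298] 25.1
```

View pics/v10.png

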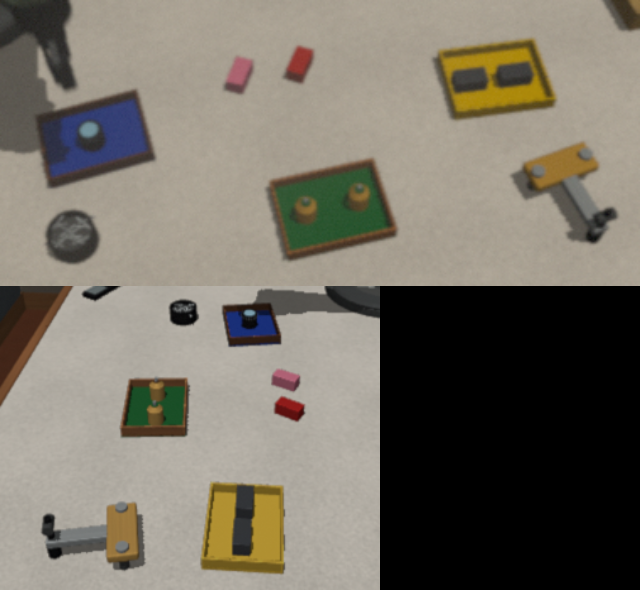

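Both views show all five objects upright on their tray floors. The pot, tang and decoys haven't moved, and the gripper is clear, so I'll hand in.

```bash
python3 -c "
from h import *
print(job_done())"
```

```text
the job is handed in; nothing more can be done
None
```

I handed the job in at about 25 s: both dops are in the green tray, both grey stones in the yellow and the loupe in the blue, all upright in the final pictures, with the pot, tang and red and pink look-alikes left where they were; the hand-in call returned no verdict.

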